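# Put the taper plug gauge home in its taper ring

## Task

On the inspection bench, pick up the taper plug gauge (the cone-shaped one, not the straight one) by its handle and lower it, narrow end down, into the tall ring with the matching conical bore until it sits upright and fully home. Let go of it there; do not drop it, and leave the straight plug and the flat ring where they stand.

Things in the scene. Friction and masses are not known exactly. Their poses are not given: they have to be found in the camera images.
- taper_plug_mid (a point): Centre, half-way up (52 mm above its foot), of the loose taper plug gauge, standing upright on the bench on its narrow foot. Round about its z axis (up), 104 mm tall, about 0.4 kg: a bare light-alloy cone 36 mm in diameter at the foot, widening to 62 mm at 55 mm up, a 62 mm collar from 55 to 60 mm, then a dark steel cylindrical handle 28 mm in diameter from 60 to 104 mm. Grip the handle from above.
- taper_ring_mouth (a point): Centre of the mouth (top face) of the tall steel taper ring, 86 mm in outside diameter, 60 mm high, on a 104 mm dark foot plate fixed to the bench. z is up, along the bore. The conical bore is 61 mm in diameter at the mouth and narrows downwards to 35 mm, matching the plug's cone, so that the plug centres itself. Seated, the plug's collar stands about 3 mm above the mouth, and the plug's centre point lies on the bore's axis, level with this point.
- straight_plug_mid (a point): Bystander: centre, half-way up (52 mm above its foot), of a loose straight plug gauge of the same materials, 104 mm tall: a 42 mm cylinder 60 mm high with the same 28 mm handle above, no collar. Leave it alone.
- plain_ring_mid (a point): Bystander: centre, half-way up (11 mm), of a loose flat steel ring gauge, 86 mm outside diameter, straight 48 mm bore, 22 mm high, lying flat. Leave it alone.
Things that resemble listed ones, but are neither listed nor needed, are in the scene too. Leave any green or red look-alike of the part that bears taper_plug_mid alone.

How it is judged:
At the end, for the whole second after the job is handed in: The taper plug stands released and at rest in the taper ring: its centre within 10 mm of the bore's axis and within 10 mm in height of fully home, tilted less than about 10 degrees; the straight plug and the flat ring are within 20 mm of where they started (horizontal distance between taper_plug_mid and taper_ring_mouth below 0.01 m and z of taper_plug_mid in the frame of taper_ring_mouth between -0.01 and 0.01 m and angle between taper_plug_mid's own z axis and vertical below 0.17 rad and linear speed of taper_plug below 0.02 m/s and distance of each of straight_plug_mid, plain_ring_mid from where it was at the start of the episode below 0.02 m); the robot touches nothing.
It fails at once if the taper plug is dropped (falls free faster than 0.7 m/s, a drop of more than 25 mm) (contact force between the fingers and taper_plug below 0.1 N and linear speed of taper_plug above 0.7 m/s).
It fails at once if the straight plug is moved more than 20 mm (distance of straight_plug_mid from where it was at the start of the episode above 0.02 m).
It fails at once if the flat ring is moved more than 20 mm (distance of plain_ring_mid from where it was at the start of the episode above 0.02 m).
It also fails if it takes over 40 s, if anything falls off the work surface, if the arm or the gripper's body presses on something with over 40 N, if the wrist force passes 120 N, or if a joint passes its speed limit or range.

## Robot

A 6-joint arm with a two-finger parallel gripper is mounted at the origin on the work surface. World frame = base frame: x ahead of the robot, y to its left, z up, the work surface at z = 0. Lengths are in m, angles in rad, forces in N, time in s.
With the tool pointing down it reaches from about 0.275 to 0.875 m from the base axis. Payload 12.5 kg.
Tool frame: the origin (TCP) lies at the very end of the fingers, on their centre line; the grasp point (between the pads) lies 19 mm behind it; x points along the fingers, y is the direction in which the jaws open and shut, and the axes are right-handed (so a half turn about x gives the same grasp; the last joint's range is limited). The gripper opens to 85 mm and grips with 20 to 120 N. Pads are 22 mm wide; open, the fingers measure 114 mm over their backs; the gripper's body (76 mm by 85 mm) begins 54 mm behind the grasp point. The pads swing forward as they close: fully open they stand 13 mm farther back than shut.
Start: joints at [-0.085, 0.351, 1.652, -0, 1.139, -0.085], TCP at [0.55, 0, 0.231] pointing down, gripper open.
Joint ranges: [-2.75, 2.75], [-0.79, 2.1], [0.01, 2.65], [-1.57, 4.71], [0.07, 3.14], [-2.87, 2.87]. Speed limits (rad/s): [2.22, 2.22, 2.79, 3.14, 3.14, 3.14].

## Interface

Orientations are given as a 3x3 rotation matrix whose columns are the frame's x, y, z axes.
In Python, from bench import manip gives the robot as it stands. Calls block until the motion is done:
- manip.move_ptp(position, orientation): joint-space move of the TCP to a pose.
- manip.move_l(position, attitude=None, max_speed=0.15): straight line of the TCP; attitude=None keeps the orientation; max_speed is the mean speed in m/s.
- manip.move_j(angles): joint-space move.
- manip.set_gripper(opening, effort=None): opening from 0.0 (shut) to 1.0 (fully open); effort is the grip in N (None keeps the last); returns when the fingers have stopped.
- manip.dwell(seconds).
- manip.inverse_kinematics(position, orientation): joint angles nearest the present ones, or None.
- manip.grab_frame(name): name is "scene" or "side" or "wrist"; returns (picture, depth): 384x512x3 uint8, red, green, blue; 384x512 float32, m along the optical axis (not along the pixel's ray), 0 where there is no reading.
- manip.get_calibration(name): a dict with "camera_matrix" (3x3 intrinsics, pixels), "R" (3x3) and "t" (3): a world point X has camera coordinates R X + t. Camera axes: x right, y down, z forward; pixel columns grow to the right and rows downward; lengths in m; the calibration is good to about 2 mm. The wrist camera is an equidistant fisheye: a pixel r from the principal point sees the ray r / f radians off the axis. A picture is of the moment at which its call begins: read the wrist's pose just before it. get_calibration takes no time and is no camera call; for the wrist camera it gives the pose at the moment of the call.
A pose or a line that the arm cannot do raises manip.Unreachable and nothing moves.
- manip.sign_off(): hands the job in, once; it reports no verdict.
Trained networks look in the newest picture that a camera, given by its name, has taken for a name from the list of things; names that differ only in an ending like _2 or _b are one class to them, and where a whole thing is asked for, a point or a joint stands for the part that bears it (a point fixed in the world has none). Each returns a list of dicts, best first, with "confidence" (0 to 1); they miss things now and then, are a little off and sometimes report something else, mostly with a low value. They report only what shows in the picture. A call takes as long as a camera call. They do not tell look-alikes from the thing itself.
- manip.look_for(camera, name): "at" ([x, y, z] in m, in world coordinates, good to about 4 mm: the middle of the surface that is visible of it).
Readings, each from a call of its own:
- manip.current_time(): time.
- manip.current_qpos(): joint angles.
- manip.current_joint_vel(): joint speeds.
- manip.current_joint_torque(): joint torques, N m.
- manip.current_ee_pos(): TCP position.
- manip.current_tcp_rot(): TCP orientation.
- manip.current_force(): force on the tool from outside, world axes, zero at the start.
- manip.current_ft_torque(): the same for the moment, N m.
- manip.current_grip_width(): opening from 0.0 (shut) to 1.0 (fully open).
Only numpy, scipy, OpenCV 4.12 (cv2) and the standard library are available. Lean on these libraries where they do the work, as an engineer would, in place of code of your own. Each camera call takes 0.05 s, during which the arm holds its last target.

## Working session

There is one attempt and no reset: what is moved stays moved. The work goes in short steps, each a Python script; the robot and the scene stay as the last script left them, time stands still between calls to the robot, and variables do not carry over. Pictures are saved under pics/ and viewed, and the job is handed in when it is done.

```bash
mkdir -p pics
python3 - <<'E'
from bench import manip
import cv2
for c in ("scene","side","wrist"):
    p,d=manip.grab_frame(c); cv2.imwrite(f"pics/{c}0.png",p[:,:,::-1])
    for n in ("taper_plug_mid","taper_ring_mouth","straight_plug_mid","plain_ring_mid"):
        try: print(c,n,[( [round(float(v),3) for v in r["at"]],round(r["confidence"],2)) for r in manip.look_for(c,n)])
        except Exception as e: print(c,n,e)
print(manip.current_time(),manip.current_tcp_rot())
E
```

```text
scene taper_plug_mid [([0.64, 0.238, 0.059], 0.92), ([0.437, 0.148, 0.057], 0.86), ([0.564, 0.125, 0.057], 0.77)]
scene taper_ring_mouth [([0.476, -0.071, 0.037], 0.67)]
scene straight_plug_mid [([0.594, -0.303, 0.058], 0.87)]
scene plain_ring_mid [([0.483, 0.309, 0.018], 0.56)]
side taper_plug_mid [([0.626, 0.244, 0.059], 0.7), ([0.552, 0.128, 0.06], 0.69)]
side taper_ring_mouth [([0.463, -0.062, 0.04], 0.64)]
side straight_plug_mid [([0.586, -0.309, 0.056], 0.78)]
side plain_ring_mid [([0.476, 0.31, 0.017], 0.55)]
wrist taper_plug_mid [([0.553, 0.112, 0.065], 0.79), ([0.436, 0.132, 0.058], 0.73)]
wrist taper_ring_mouth [([0.469, -0.077, 0.042], 0.85)]
wrist straight_plug_mid []
wrist plain_ring_mid []
0.75 [[ 7.01849604e-05  9.99999997e-01 -2.34150587e-05]
 [-4.35988303e-06 -2.34147528e-05 -1.00000000e+00]
 [-9.99999998e-01  7.01850625e-05  4.35823966e-06]]
```

View pics/scene0.png

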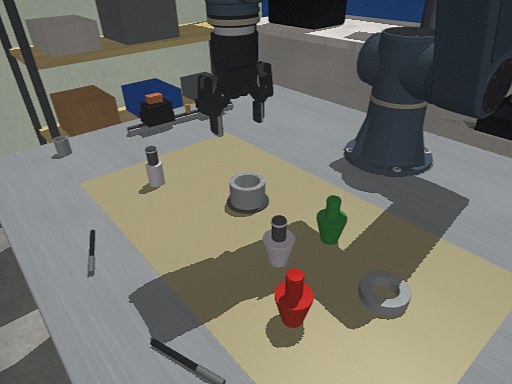

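View pics/side0.png

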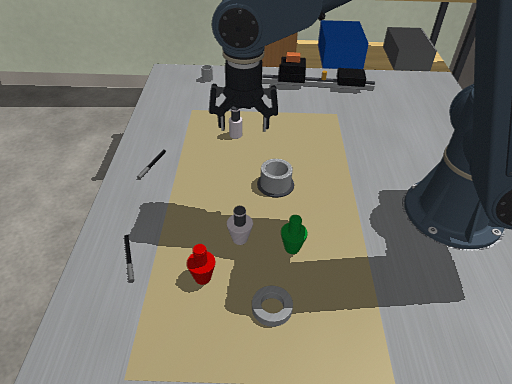

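View pics/wrist0.png

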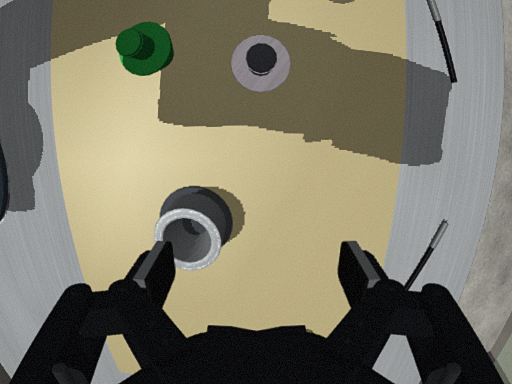

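The scene image shows the grey taper plug at about (279,243), with the red (293,298) and green (331,220) look-alikes either side of it. The ring is at (248,190), the straight plug at (154,167) and the flat ring at (385,293). Side and wrist views agree. Next I'll measure the plug handle and the ring mouth from depth.

```bash
cat > h.py <<'E'
from bench import manip
import numpy as np, cv2
from scipy.optimize import least_squares
def cloud(c):
    cal=manip.get_calibration(c); p,d=manip.grab_frame(c)
    K=np.array(cal["camera_matrix"]);R=np.array(cal["R"]);t=np.array(cal["t"])
    v,u=np.mgrid[:d.shape[0],:d.shape[1]]
    x=(u-K[0,2])/K[0,0]; y=(v-K[1,2])/K[1,1]
    if c=="wrist":
        r=np.hypot(x,y); s=np.where(r>1e-6,np.tan(np.minimum(r,1.45))/np.maximum(r,1e-6),1); x=x*s;y=y*s
    P=np.stack([x*d,y*d,d],-1); W=(P-t)@R
    W[d<=0]=np.nan
    return p,d,W
def near(W,x,y,r,z0,z1):
    m=(np.hypot(W[...,0]-x,W[...,1]-y)<r)&(W[...,2]>z0)&(W[...,2]<z1)
    return W[m]
def circ(Q,r,free=False):
    f=lambda p:np.hypot(Q[:,0]-p[0],Q[:,1]-p[1])-r
    s=least_squares(f,[Q[:,0].mean(),Q[:,1].mean()],loss="soft_l1",f_scale=.002)
    return s.x,np.sqrt(np.mean(s.fun**2))
E
python3 - <<'E'
from h import *
np.set_printoptions(precision=4,suppress=True)
for c in ("scene","side","wrist"):
    p,d,W=cloud(c)
    for nm,x,y in (("plug",.556,.118),("ring",.469,-.07)):
        Q=near(W,x,y,.065,.02,.13)
        if len(Q)==0: print(c,nm,0);continue
        zz=np.percentile(Q[:,2],[50,90,99]); print(c,nm,len(Q),"z",zz)
        if nm=="plug":
            S=Q[(Q[:,2]>.066)&(Q[:,2]<.098)]
            T=Q[Q[:,2]>.099]
            print("  side fit",circ(S,.014),len(S),"top c",T.mean(0),len(T), (T.min(0)+T.max(0))/2)
        else:
            h,e=np.histogram(Q[:,2],bins=np.arange(.02,.09,.003)); print(h)
            T=Q[Q[:,2]>zz[2]-.006]; print("  rim",T.mean(0),T.min(0),T.max(0),circ(T,.0368),len(T))
E
```

```text
scene plug 1030 z [0.0584 0.1011 0.103 ]
  side fit (array([0.5547, 0.1146]), np.float64(0.0006987342259655326)) 206 top c [0.5565 0.1162 0.102 ] 123 [0.5553 0.1156 0.1017]
scene ring 1003 z [0.0472 0.0582 0.0592]
[ 40  39  52  47  59  68  61  63  66  73  64  78 270  23   0   0   0   0
   0   0   0   0   0]
  rim [ 0.4684 -0.0844  0.0572] [ 0.425  -0.1288  0.0532] [ 0.5099 -0.0441  0.0601] (array([ 0.4682, -0.0848]), np.float64(0.004094299613611557)) 363
side plug 659 z [0.0618 0.1042 0.1069]
  side fit (array([0.5553, 0.1134]), np.float64(0.000879178484941268)) 109 top c [0.5552 0.1169 0.1044] 108 [0.5554 0.1151 0.1038]
side ring 844 z [0.0506 0.0621 0.0642]
[ 30  28  44  39  49  38  45  47  47  48  45  58  46 192  87   1   0   0
   0   0   0   0   0]
  rim [ 0.4662 -0.086   0.0612] [ 0.4261 -0.13    0.0582] [ 0.5074 -0.044   0.0658] (array([ 0.4667, -0.0864]), np.float64(0.004178520172405163)) 301
wrist plug 2652 z [0.0614 0.1051 0.1062]
  side fit (array([0.5538, 0.1144]), np.float64(0.00036595528353669423)) 36 top c [0.5532 0.1137 0.1044] 798 [0.5535 0.1141 0.103 ]
wrist ring 3264 z [0.0557 0.0611 0.0619]
[ 118  125  113  133  137  135  127  142  160  158  147  145  198 1403
   23    0    0    0    0    0    0    0    0]
  rim [ 0.4706 -0.0821  0.0602] [ 0.4223 -0.1306  0.0559] [ 0.5071 -0.0452  0.0629] (array([ 0.4652, -0.0864]), np.float64(0.003998659017554396)) 1628
```

Run:
```python
from h import *
np.set_printoptions(precision=4,suppress=True)
R0=np.array([[0,1,0],[0,0,-1],[-1,0,0]],float)
manip.set_gripper(1.0)
manip.move_ptp([.4665,-.0865,.20],R0)
def rim(c):
    p,d,W=cloud(c); Q=near(W,.4665,-.0865,.05,.02,.1)
    if len(Q)<50: print(c,len(Q)); return
    z=np.percentile(Q[:,2],95);T=Q[Q[:,2]>z-.004]; print(c,"rim",circ(T,.0368),np.median(T[:,2]),T.min(0),T.max(0)); return p
p=rim("wrist"); cv2.imwrite("pics/w1.png",p[:,:,::-1])
manip.move_ptp([.5545,.1145,.19],R0)
p,d,W=cloud("wrist"); cv2.imwrite("pics/w2.png",p[:,:,::-1])
Q=near(W,.5545,.1145,.025,.066,.12); T=Q[Q[:,2]>.099]; S=Q[Q[:,2]<.098]
print("plug top",len(T),T.mean(0),(T.min(0)+T.max(0))/2,"side",len(S),circ(S,.014) if len(S)>9 else "")
rim("scene");rim("side")
print(manip.current_time(),manip.current_force())
```

```text
wrist rim (array([ 0.4643, -0.0876]), np.float64(0.0038232069331578813)) 0.06073112793822667 [ 0.4218 -0.1305  0.0578] [ 0.5067 -0.0453  0.0634]
plug top 958 [0.5538 0.1155 0.1043] [0.5537 0.114  0.103 ] side 208 (array([0.5538, 0.1137]), np.float64(0.0002364756071206382))
scene rim (array([ 0.4677, -0.085 ]), np.float64(0.004047779841098622)) 0.05765510108765651 [ 0.4359 -0.1299  0.0546] [ 0.5087 -0.043   0.06  ]
side rim (array([ 0.4658, -0.0867]), np.float64(0.003963128049788875)) 0.061505362660378135 [ 0.4262 -0.1289  0.0588] [ 0.4937 -0.0448  0.0651]
2.7667 [ 0.2935 -0.0617  0.4492]
```

```bash
cd pics; python3 -c "
import cv2;cv2.imwrite('w12.png',cv2.resize(cv2.hconcat([cv2.imread('w1.png'),cv2.imread('w2.png')]),(800,300)))"
```

```text
(no output)
```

View pics/w12.png

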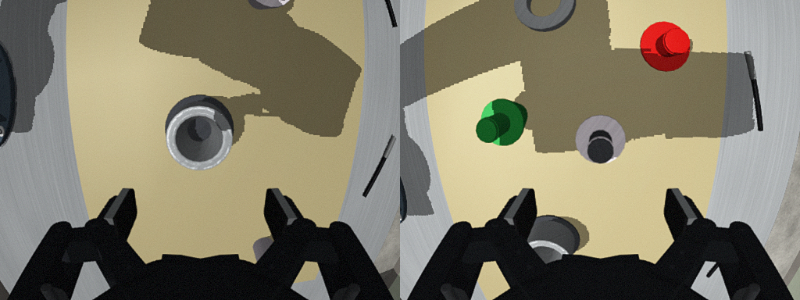

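The wrist views show the ring at about (200,130) in the left half and the grey plug at (600,140) in the right half, with nothing in the way of the jaws. Grasping now.

Run:
```python
from h import *
np.set_printoptions(precision=4,suppress=True)
manip.move_l([.554,.1142,.069],max_speed=.1)
print(manip.current_force())
manip.set_gripper(0.0,effort=50)
manip.dwell(.2)
print("w",manip.current_grip_width(),manip.current_force(),manip.current_ee_pos())
manip.move_l([.554,.1142,.150],max_speed=.08)
manip.dwell(.2)
print("w",manip.current_grip_width(),manip.current_force(),manip.current_ee_pos(),manip.current_time())
for c in ("scene","side"):
    p,d,W=cloud(c); cv2.imwrite(f"pics/{c}3.png",p[:,:,::-1])
a=cv2.hconcat([cv2.imread('pics/scene3.png'),cv2.imread('pics/side3.png')]);cv2.imwrite('pics/c3.png',cv2.resize(a,(800,300)))
```

```text
[ 0.2977 -0.278   0.8028]
w 0.31158567959072675 [-0.4251  0.3202  5.7042] [0.5542 0.1142 0.0692]
w 0.3154905639517244 [-0.873  -0.0608 -4.2821] [0.5538 0.1142 0.1496] 6.2583
```

View pics/c3.png

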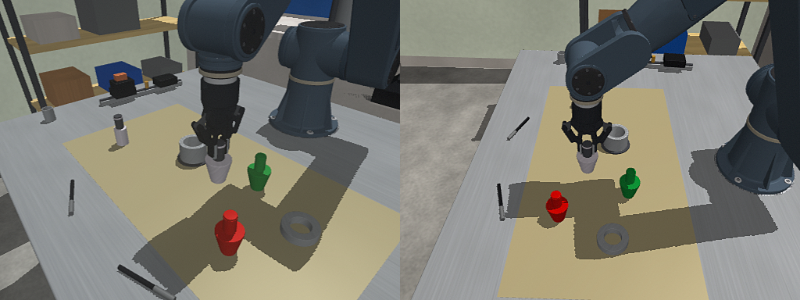

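Plug held (force −4.3 N, width 0.315). Carrying it above the ring and checking the relative alignment within each camera.

```bash
cat >> h.py <<'E'
def rel(tcp):
    foot=tcp[2]-.069
    for c in ("scene","side","wrist"):
        p,d,W=cloud(c); cv2.imwrite(f"pics/{c}_rel.png",p[:,:,::-1])
        Q=near(W,tcp[0],tcp[1],.034,foot+.01,foot+.053)
        f=lambda q:np.hypot(Q[:,0]-q[0]-q[2]*(Q[:,2]-foot),Q[:,1]-q[1]-q[3]*(Q[:,2]-foot))-(.018+.013*(Q[:,2]-foot-q[4])/.055)
        if len(Q)>40:
            s=least_squares(f,[tcp[0],tcp[1],0,0,0],loss="soft_l1",f_scale=.001); print(c,"plug foot xy,tilt,dz",s.x,len(Q),np.abs(s.fun).mean())
        # ring outer wall
        Q=near(W,.4665,-.0868,.05,.02,.054); r=np.hypot(Q[:,0]-.4665,Q[:,1]+.0868); Q=Q[r>.037]
        if len(Q)>40: print(c,"ring wall",circ(Q,.043),len(Q))
    a=cv2.hconcat([cv2.imread('pics/scene_rel.png'),cv2.imread('pics/side_rel.png')]);return cv2.resize(a,(800,300))
E
python3 - <<'E'
from h import *
np.set_printoptions(precision=4,suppress=True)
R0=np.array(manip.current_tcp_rot())
manip.move_l([.4658,-.0868,.165],max_speed=.15)
manip.dwell(.2)
t=manip.current_ee_pos();print(t,manip.current_force(),manip.current_grip_width())
cv2.imwrite("pics/c4.png",rel(t));print(manip.current_time())
E
```

```text
[ 0.4659 -0.0865  0.1649] [-0.6312  0.6116 -4.1552] 0.31386090669563393
scene plug foot xy,tilt,dz [ 0.4664 -0.086  -0.0042 -0.002  -0.0013] 323 0.0006787729076574283
scene ring wall (array([ 0.4653, -0.0881]), np.float64(0.0009551149935288464)) 437
side plug foot xy,tilt,dz [ 0.4674 -0.0876 -0.0058  0.0156  0.0035] 181 0.0006875897823231991
side ring wall (array([ 0.4665, -0.0895]), np.float64(0.0012287279742156498)) 292
wrist plug foot xy,tilt,dz [ 0.4655 -0.0873 -0.0057 -0.0013 -0.0007] 99 8.068903304029267e-05
wrist ring wall (array([ 0.4642, -0.0885]), np.float64(0.0001761215989998101)) 307
8.325
```

View pics/c4.png

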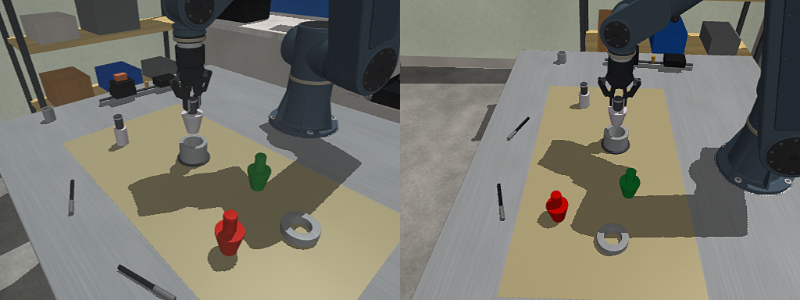

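The plug hangs upright above the ring. All three cameras agree that the ring lies about (−1.1, −1.7) mm from the plug's axis. I'll correct for that and lower with force monitoring.

Run:
```python
from h import *
np.set_printoptions(precision=4,suppress=True)
x,y=.4647,-.0885
manip.move_l([x,y,.165],max_speed=.05)
manip.move_l([x,y,.088],max_speed=.06)
f0=np.array(manip.current_force());print(f0,manip.current_ee_pos())
z=.088
while z>.070:
    z-=.001; manip.move_l([x,y,z],max_speed=.02); f=np.array(manip.current_force())
    print(round(z,4),f,manip.current_ee_pos()[2])
    if f[2]-(-4.2)>9: break
print(manip.current_time(),manip.current_ee_pos(),manip.current_grip_width())
```

```text
[-0.4852 -0.7157 -4.4737] [ 0.4649 -0.0886  0.0883]
0.087 [ 0.6181  0.8476 -4.2017] 0.08706821014738741
0.086 [-0.1027  0.82   -4.4165] 0.08595258262947421
0.085 [ 0.2161 -0.3646 -4.1615] 0.08494337879251505
0.084 [ 0.1618  0.0213 -5.1384] 0.08391678151466256
0.083 [-0.2583  0.0627 -5.0558] 0.08294186322206992
0.082 [-0.4443 -0.8281 -4.6935] 0.0819380861210434
0.081 [ 0.4135 -0.4676 -5.2586] 0.08091481439219378
0.08 [ 0.2672 -0.4115 -4.9078] 0.07995497893482596
0.079 [ 0.94    0.5518 -5.1949] 0.07898693197419646
0.078 [ 2.2669  0.7612 -4.8891] 0.07805313557607438
0.077 [-0.201   1.3144  4.9548] 0.07752041374516601
12.7583 [ 0.4651 -0.0885  0.0775] 0.3120202581430876
```

Contact came at TCP z = 0.0775, and about 0.077 was expected for fully home. Releasing and retreating.

Run:
```python
from h import *
np.set_printoptions(precision=4,suppress=True)
manip.set_gripper(1.0); manip.dwell(.2)
print(manip.current_force(),manip.current_grip_width())
manip.move_l([.4651,-.0885,.25],max_speed=.12)
manip.dwell(.3)
for c in ("scene","side","wrist"):
    p,d,W=cloud(c); cv2.imwrite(f"pics/{c}5.png",p[:,:,::-1])
    Q=near(W,.465,-.0885,.022,.075,.13)
    if len(Q)>20:
        S=Q[(Q[:,2]>.078)&(Q[:,2]<.106)]
        f=lambda q:np.hypot(Q0[:,0]-q[0]-q[2]*(Q0[:,2]-.06),Q0[:,1]-q[1]-q[3]*(Q0[:,2]-.06))-.014
        Q0=S; s=least_squares(f,[.465,-.0885,0,0],loss="soft_l1",f_scale=.001)
        print(c,"handle",s.x,len(S),"top z",np.percentile(Q[:,2],[90,98]))
    Q=near(W,.4647,-.0885,.05,.02,.054); Q=Q[np.hypot(Q[:,0]-.4647,Q[:,1]+.0885)>.037]; print("ring",circ(Q,.043))
    for n in ("straight_plug_mid","plain_ring_mid"): print(c,n,[np.round(r["at"],3) for r in manip.look_for(c,n)[:1]])
a=cv2.hconcat([cv2.imread('pics/scene5.png'),cv2.imread('pics/side5.png')]);cv2.imwrite('pics/c5.png',cv2.resize(a,(800,300)))
print(manip.current_time(),manip.current_force())
```

```text
[-0.41    0.2488  0.0593] 0.9995934765369126
scene handle [ 0.4652 -0.0895  0.0024  0.0408] 123 top z [0.1106 0.1114]
ring (array([ 0.4655, -0.0881]), np.float64(0.001011765751578365))
scene straight_plug_mid [array([ 0.596, -0.306,  0.056])]
scene plain_ring_mid [array([0.482, 0.309, 0.02 ])]
side handle [ 0.4662 -0.0892  0.0091 -0.0163] 86 top z [0.1148 0.1161]
ring (array([ 0.4664, -0.0896]), np.float64(0.001297425123331993))
side straight_plug_mid [array([ 0.586, -0.308,  0.053])]
side plain_ring_mid [array([0.476, 0.314, 0.022])]
wrist handle [ 0.4648 -0.0891 -0.0082  0.0079] 106 top z [0.114  0.1145]
ring (array([ 0.4642, -0.0882]), np.float64(0.0003285580749113287))
wrist straight_plug_mid [array([ 0.58 , -0.309,  0.049])]
wrist plain_ring_mid []
15.9 [-0.2531 -0.1572 -0.345 ]
```

View pics/c5.png

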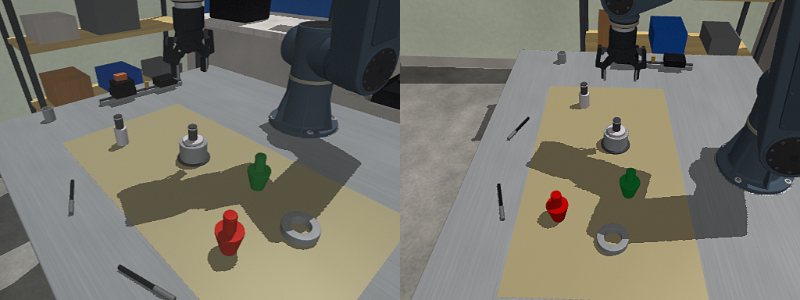

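The image shows the plug upright and seated in the ring, at (193,143) left and (615,130) right. The bystanders haven't moved, and the gripper is clear.

```bash
python3 -c "
from bench import manip
manip.sign_off()"
```

```text
the job is handed in; nothing more can be done
```

The grey taper plug is seated in the tall taper ring and released, and I handed the job in with the robot's clock at about 16 s; no verdict is reported. I gripped it by the handle, corrected about 2 mm of misalignment over the ring, and lowered it in 1 mm steps. It touched home at TCP z = 0.0775 m, with 0.077 m expected.

Last checks after letting go and retreating:
- **Position:** the plug's axis is within about 1.5 mm of the ring's axis in all three cameras.
- **Height:** the handle top is at about 0.111–0.116 m, depending on the camera. About 0.112 m is expected when fully home.
- **Tilt:** the fits gave 0.01–0.04 rad. The cameras disagree on its direction, so this is probably noise.
- **Bystanders:** in the scene and side cameras the straight plug and flat ring read within 5 mm of where they started, which is about the detector's accuracy. The wrist camera did not detect the flat ring and had no starting reading of the straight plug to compare. I did not touch the red and green look-alikes.
- **Robot:** the gripper is fully open, clear of everything, and the wrist force is about zero.

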